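# Index the valve turntable to the next hole

### The job

The valve under the dial gauge is done: bring the next one under it by turning the indexing table one hole counter-clockwise (seen from above). With the fingertips press the orange plunger knob down until its pin is free of the hole, push the table round, and let the plunger spring all the way up in the next hole so that the table is locked there; do not run past that hole or turn the table backwards. Do not take the knob between the fingers, do not touch the brass valves or the gauge, and leave the wrench, the tin and the lock-nut where they are.

Things in the scene. Friction and masses are not known exactly. Their poses are not given: they have to be found in the camera images.
- base: Fixed round blue base, 300 mm wide, of the indexing table. Origin on the table's vertical axis at bench height, z up. Its steel index plate (top 48 mm above the bench) has six 15 mm holes 60 deg apart on a circle of 125 mm radius, joined by a slot for the plunger's stem. Angles run counter-clockwise from the base's +x: the plunger starts at the hole at 180 deg, the gauge post is at 30 deg.
- table_axis (a point): Centre of the round aluminium turntable (210 mm in diameter, 20 mm thick), on its axis and at its top face, 72 mm above the bench.
- turntable (a joint): Angle of the turntable, rad: 0 at the start (pin in its hole), grows counter-clockwise seen from above; the next hole is at +1.047 (60 deg). Turning it takes about 2 N at the plunger with the pin held down, 3 to 4 N with the pin riding under the plate; with the pin in a hole (1.5 mm clearance each side) it is locked.
- plunger (a joint): Travel of the spring plunger, m: 0 fully up (pin in a hole), grows as it is pressed; stop at 0.013. The pin (12 mm wide, round nose) is clear of the plate from 0.011 on. Spring: 5 N at 0, 10 N at the stop. If let go between two holes it rides under the plate at about 0.0105 and snaps up by itself when it meets a hole.
- knob_top (a point): Centre of the flat top of the orange plunger knob, which sits on an arm of the turntable 125 mm from its axis and travels with it. Knob 44 mm wide, 14 mm high, upright sides; top 112 mm above the bench when up, 99 mm fully pressed. Under it, 52 to 84 mm above the bench, a brass sleeve 32 mm wide, part of the turntable: pushing the knob's or the sleeve's side turns the table.
- knob_mid (a point): Centre of the orange knob, 7 mm below its top.
- next_hole (a point): Mouth of the next hole in the fixed index plate, where the plunger must lock: 60 deg counter-clockwise from the start hole, 48 mm above the bench.
- gauge: Dial gauge fixed to the base; origin on the table's axis at bench height, its +x points to its post (172 mm from the axis, 205 mm high). An arm 185 mm high reaches in from the post to a 54 mm dial, 65 mm from the axis, top 227 mm; its tip hangs 13 mm above the valve below. Not to be touched.
- valve_a_center (a point): Centre (half-way up) of a brass valve body, 50 mm high, 35 mm wide at the foot, standing loose between three short dowels on the turntable, 65 mm from its axis, top 122 mm above the bench; under the dial gauge at the start. Rides round with the table; not to be touched.
- valve_b_center (a point): Centre (half-way up) of a brass valve body, 50 mm high, 35 mm wide at the foot, standing loose between three short dowels on the turntable, 65 mm from its axis, top 122 mm above the bench; the next one to come under the gauge (60 deg clockwise of valve_a). Rides round with the table; not to be touched.
- valve_c_center (a point): Centre (half-way up) of a brass valve body, 50 mm high, 35 mm wide at the foot, standing loose between three short dowels on the turntable, 65 mm from its axis, top 122 mm above the bench; the one after that (60 deg clockwise of valve_b, 90 deg counter-clockwise of the plunger). Rides round with the table; not to be touched.
- wrench_grip (a point): Handle of a steel wrench 180 mm long lying loose on the bench; leave it.
- tin_center (a point): Centre of a loose steel tin, 60 mm in diameter, 75 mm high; leave it.
- locknut: Loose brass lock-nut ring lying flat, 60 mm outside, 14 mm high, origin under its centre; leave it.
Not all that is in view belongs to the job. Leave any pink look-alike of the part that bears valve_b_center alone. What is shaped like the part that bears valve_a_center but blue is not meant.

How it is judged (in metres and radians):
On the way, in this order (a step that is already met when the one before it is completed fails the run):
1. The plunger is pressed in while the table is still at its first hole (value of joint plunger above 0.007 m and value of joint turntable below 0.1 rad), for 0.05 s.
2. The table is turned off its first hole with the pin free (value of joint turntable between 0.2 and 0.947198 rad and value of joint plunger above 0.007 m), for 0.05 s.
3. The table has come to the next hole and the plunger has sprung up into it (value of joint turntable between 1.0072 and 1.0872 rad and value of joint plunger below 0.003 m), for 0.2 s.
At the end, for the whole second after the job is handed in: The turntable is at rest within 0.04 rad of +60 deg, the plunger is up to within 3 mm; the three valves still stand upright in their nests (within 8 mm); the wrench, the tin and the lock-nut have moved less than 15 mm (all of step 3 and velocity of joint turntable between -0.05 and 0.05 rad/s and z of each of valve_a_center, valve_b_center, valve_c_center in the frame of base below 0.107 m and angle between each of valve_a_center, valve_b_center, valve_c_center's own z axis and vertical below 0.15 rad and x of valve_a_center in the frame of base between -0.008 and 0.008 m and y of valve_a_center in the frame of base between 0.057 and 0.073 m and x of valve_b_center in the frame of base between 0.0482917 and 0.0642917 m and y of valve_b_center in the frame of base between 0.0245 and 0.0405 m and x of valve_c_center in the frame of base between 0.0482917 and 0.0642917 m and y of valve_c_center in the frame of base between -0.0405 and -0.0245 m and distance of each of wrench_grip, tin_center, locknut from where it was at the start of the episode below 0.015 m); the robot touches nothing.
It fails at once if the table is turned backwards or run past the next hole (by more than 0.12 rad) (value of joint turntable above 1.1672 rad or value of joint turntable below -0.12 rad).
It fails at once if the knob is taken between the fingers (grasp point within 20 mm of the knob's centre) (distance between the grasp point and knob_mid below 0.02 m).
It fails at once if a valve is touched, lifted or tipped (contact force between any of the arm, the fingers and valve_a above 1.5 N or contact force between any of the arm, the fingers and valve_b above 1.5 N or contact force between any of the arm, the fingers and valve_c above 1.5 N or z of any of valve_a_center, valve_b_center, valve_c_center in the frame of base above 0.112 m or angle between any of valve_a_center, valve_b_center, valve_c_center's own z axis and vertical above 0.3 rad).
It fails at once if the dial gauge is touched (contact force between any of the arm, the fingers and gauge above 1.5 N).
It fails at once if the wrench, the tin or the lock-nut is moved (15 mm) or lifted (distance of any of wrench_grip, tin_center, locknut from where it was at the start of the episode above 0.015 m).
It also fails if it takes over 64 s, if anything falls off the work surface, if the arm or the gripper's body presses on something with over 40 N, if the wrist force passes 120 N, or if a joint passes its speed limit or range.

### The arm

A 6-joint arm with a two-finger parallel gripper is mounted at the origin on the work surface. World frame = base frame: x ahead of the robot, y to its left, z up, the work surface at z = 0. Lengths are in m, angles in degrees, forces in N, time in s.
With the tool pointing down it reaches from about 0.4 to 0.825 m from the base axis. Payload 7 kg.
Tool frame: the origin (TCP) lies midway between the tips of the shut fingers; the grasp point (between the pads) lies 19 mm behind it; z points along the fingers, y is the direction in which the jaws open and shut (so a half turn about z gives the same grasp; the last joint's range is limited). The gripper opens to 88 mm and grips with 3 to 60 N. Pads are 19 mm wide; open, the fingers measure 130 mm over their backs; the gripper's body (78 mm by 193 mm) begins 47 mm behind the grasp point.
Start: joints at [83.6, 20.546, 0.682, 0, -70.136, -16.507], TCP at [0.263, 0.622, 0.227] pointing down, gripper open.
Joint ranges: [-176.03, 176.03], [-82.01, 121.73], [-58.28, 71.71], [-173.87, 95.51], [-174.79, -0.11], [-173.66, 173.66]. Speed limits (degrees/s): [136.94, 136.94, 172.46, 180, 180, 180].

### API

Orientations are given as [roll, pitch, yaw] about the fixed x, y, z axes, in that order (R = Rz(yaw) Ry(pitch) Rx(roll)).
In Python, from plant import ctrl, snapshot gives the robot as it stands.
- The arm moves only by the shell command python3 -m pendant 'ROWS'. ROWS is JSON, a list of rows, each a list of 7 numbers: the shift along the tool's x, y, z in m, then the turn, a rotation vector about the tool's x, y, z in rad, then the opening, from -1 (shut) to 1 (fully open), so that 0 is half open. In form: [[x, y, z, ax, ay, az, jaw], ...]. A call has 1 to 12 rows; each row is the pose to reach, as a shift and turn from the pose commanded when the call began, along the tool's axes at that moment; what a row does not reach only later rows make up. A row lasts 1/8 s, in which the tool goes at most 62.5 mm and 10.7 degrees, less where a joint would pass 70% of its speed; a pose out of reach is approached as far as the arm can. A call with a gripper value outside its range is refused whole. The fingers move at their own pace and stop on an object; the grip force is fixed at half the most. Time passes only in rows, so rows that repeat a pose let the fingers close. It gives the time, the measured TCP pose, the force and the opening at its end, in the units of the state.
- ctrl.get_obs(): the state, without advancing time (a new reading comes with each control period).
- snapshot(name): name is "scene" or "top" or "wrist"; returns a dict with "image" (384x512x3 uint8, blue, green, red), "mtx" (3x3 intrinsics, pixels), "k1" (the pictures are not rectified: a ray, as slopes to the right and down, at radius r is drawn at 1 + k1 r^2 times it, then the intrinsics apply), "eye" and "attitude" of the camera in the world; the wrist camera has in their place "tool_from_camera" (4x4, takes a point from camera to tool coordinates, whose origin is the TCP and whose axes are the flange's). Camera axes: x right, y up, looking along -z (the intrinsics and any distortion apply to the point x, -y, -z); pixel columns grow to the right and rows downward; lengths in m; the calibration is good to about 2 mm. A picture is of the moment at which its call begins: read the wrist's pose just before it. There is no depth.
- ctrl.close_job(): hands the job in, once; it reports no verdict.
The state is a dict: "clock": time; "joint_pos": joint angles; "qvel": joint speeds; "tau": joint torques, N m; "tool_pos": TCP position; "orientation": TCP orientation; "force": force on the tool from outside, world axes, zero at the start; "moment": the same for the moment, N m; "opening": finger opening in m.
Only numpy, scipy, OpenCV 4.12 (cv2) and the standard library are available. Lean on these libraries where they do the work, as an engineer would, in place of code of your own. Each camera call takes 0.05 s, during which the arm holds its last target.

## Working session

There is one attempt and no reset: what is moved stays moved. The work goes in short steps, Python scripts to look and compute and a shell command to move; the robot and the scene stay as the last step left them, time stands still between calls to the robot, and variables do not carry over. Pictures are saved under pics/ and viewed, and the job is handed in when it is done.

```bash
ls; mkdir -p pics; python3 - <<'E'
from plant import ctrl, snapshot
import cv2,numpy as np
o=ctrl.get_obs(); print({k:np.round(v,4).tolist() for k,v in o.items()})
for n in ("scene","top","wrist"):
    s=snapshot(n); cv2.imwrite(f"pics/{n}0.png",s["image"])
    print(n,{k:np.round(v,4).tolist() for k,v in s.items() if k!="image"})
E
```

```text
pics
{'clock': 0.0, 'joint_pos': [83.5999, 20.591, 0.6348, -0.0207, -70.134, -16.5073], 'qvel': [0.0305, 0.0091, 0.0638, -0.0075, -0.003, 0.0572], 'tau': [-0.0023, -58.2717, 29.3044, 6.9974, 0.0068, -0.0002], 'tool_pos': [0.2626, 0.6213, 0.2256], 'orientation': [179.908, -0.0069, -22.9144], 'force': [-0.5262, -0.0953, 0.0482], 'moment': [0.0484, -0.017, -0.058], 'opening': 0.0876}
scene {'mtx': [[486.5096, 0.0, 252.3294], [0.0, 486.5096, 201.5726], [0.0, 0.0, 1.0]], 'k1': 0.0263, 'eye': [1.1611, -0.7283, 1.0594], 'attitude': [43.8841, -0.0802, 36.8093]}
top {'mtx': [[352.3435, 0.0, 258.237], [0.0, 352.3435, 185.321], [0.0, 0.0, 1.0]], 'k1': -0.0966, 'eye': [0.5052, 0.0196, 1.1973], 'attitude': [5.1818, -1.3892, -89.6858]}
wrist {'mtx': [[292.339, 0.0, 250.7531], [0.0, 292.339, 189.1041], [0.0, 0.0, 1.0]], 'k1': -0.047, 'tool_from_camera': [[0.0007, 0.9687, 0.2481, 0.0679], [1.0, -0.0008, 0.0004, 0.0016], [0.0006, 0.2481, -0.9687, -0.1565], [0.0, 0.0, 0.0, 1.0]]}
```

View pics/scene0.png

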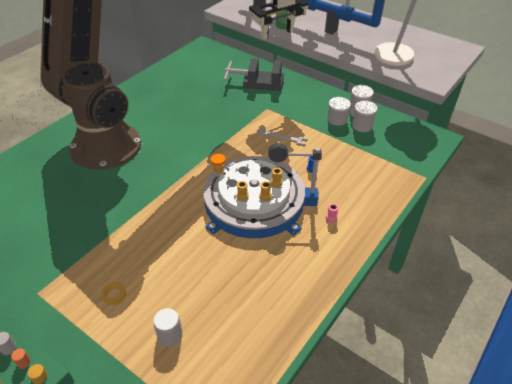

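View pics/top0.png

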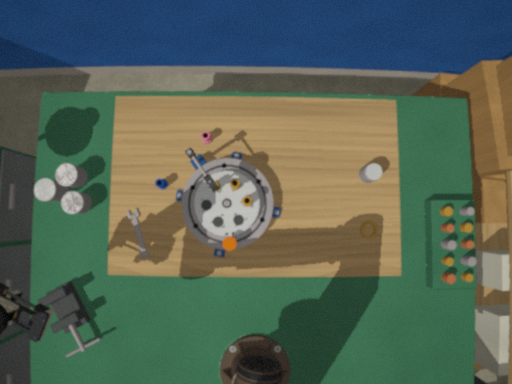

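View pics/wrist0.png

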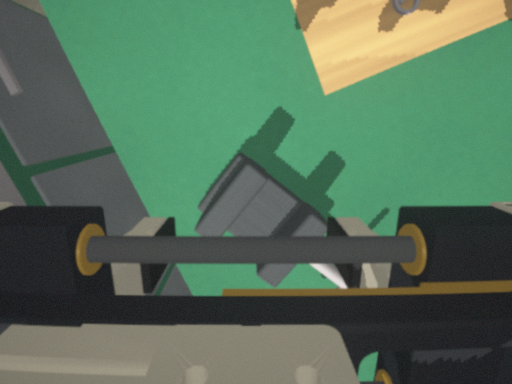

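The wrist camera sees only the vise. In the top view the base ring is centred near (227,203), the orange knob is at (229,243), and the loose pink and blue valve look-alikes are at (207,137) and (161,184). Next, an enlarged look.

```bash
cat > h.py <<'E'
import cv2,numpy as np
from scipy.spatial.transform import Rotation as R
def cam(s,o=None):
    if "eye" in s: return R.from_euler('xyz',s["attitude"],degrees=True).as_matrix(),np.array(s["eye"])
    T=np.array(s["tool_from_camera"]); Rt=R.from_euler('xyz',o["orientation"],degrees=True).as_matrix()
    return Rt@T[:3,:3], np.array(o["tool_pos"])+Rt@T[:3,3]
def pix2(s,uv,z,o=None):
    Rc,e=cam(s,o); out=[]
    p=cv2.undistortPoints(np.array(uv,float).reshape(-1,1,2),np.array(s["mtx"]),np.array([s["k1"],0,0,0]))[:,0]
    for x,y in p:
        d=Rc@np.array([x,-y,-1]); out.append(e+d*(z-e[2])/d[2])
    return np.array(out)
def proj(s,P,o=None):
    Rc,e=cam(s,o); q=(np.atleast_2d(P)-e)@Rc; q=q*[1,-1,-1]
    return cv2.projectPoints(q.reshape(-1,1,3),np.zeros(3),np.zeros(3),np.array(s["mtx"]),np.array([s["k1"],0,0,0]))[0][:,0]
E
python3 - <<'E'
from plant import ctrl,snapshot
from h import *
s=snapshot("top"); im=s["image"]
cv2.imwrite("pics/top1.png",cv2.resize(im[125:275,140:300],None,fx=4,fy=4,interpolation=cv2.INTER_CUBIC)[:600])
t=snapshot("scene"); j=t["image"]
cv2.imwrite("pics/sc1.png",cv2.resize(j[110:250,190:350],None,fx=4,fy=4,interpolation=cv2.INTER_CUBIC))
for s,n in((s,"top"),(t,"scene")):
    h=cv2.cvtColor(s["image"],cv2.COLOR_BGR2HSV); m=cv2.inRange(h,(5,200,170),(14,255,255))
    k,l,st,c=cv2.connectedComponentsWithStats(m)
    for i in range(1,k):
        if st[i,4]>40: print(n,st[i],c[i],pix2(s,[c[i]],0.112))
E
```

```text
(no output)
```

View pics/top1.png

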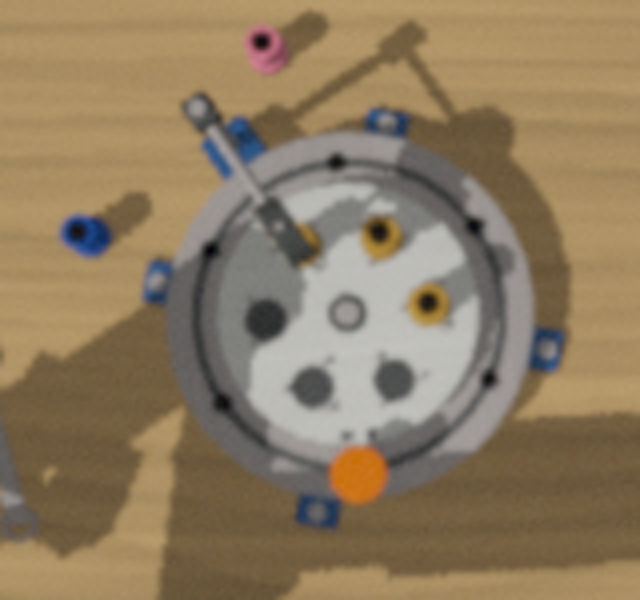

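View pics/sc1.png

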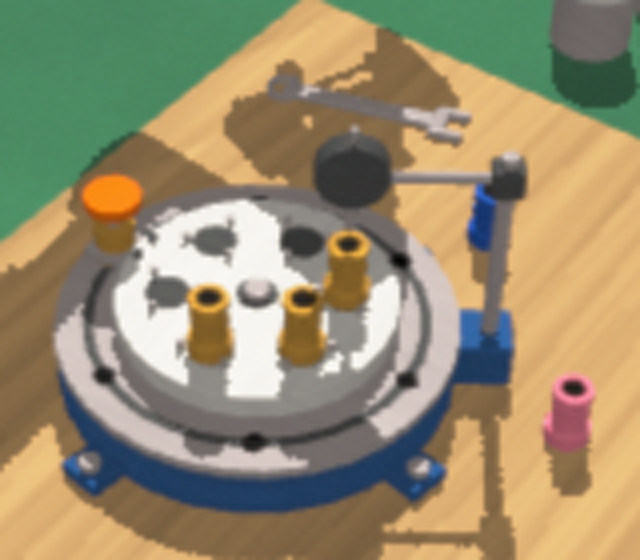

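The crops show the knob at (358,475) in top1, with plate holes at (336,162), (475,227), (490,379), (222,403) and (211,249). The next hole, counter-clockwise from the knob, is the one at (490,379), towards -y. The brass valves are at (300,245) under the gauge, then (381,237) and (429,303). The pink (265,48) and blue (85,235) ones stand loose on the bench and are decoys.

```bash
python3 - <<'E'
from plant import ctrl,snapshot
from h import *
from scipy.optimize import least_squares
t=snapshot("top"); s=snapshot("scene")
T=lambda a:(np.array(a,float)+.5)/4-.5+[140,125]
S=lambda a:(np.array(a,float)+.5)/4-.5+[190,110]
for ss,n in((t,"top"),(s,"scene")):
    h=cv2.cvtColor(ss["image"],cv2.COLOR_BGR2HSV); m=cv2.inRange(h,(5,180,140),(15,255,255))
    k,l,st,c=cv2.connectedComponentsWithStats(m)
    for i in range(1,k):
        if st[i,4]>30: print(n,st[i],c[i])
hole=lambda x,a:[x[0]+.125*np.cos(x[2]+np.radians(a)),x[1]+.125*np.sin(x[2]+np.radians(a)),.048]
th=T([(336,162),(475,227),(490,379),(222,403),(211,249)]); ta=[0,300,240,120,60]
tk=T((358,475)); 
sh=S([(400,261),(407,381),(254,442),(104,377)]); sa=[60,0,300,240]; sk=S((112,196))
print("holes top",pix2(t,th,.048),"scene",pix2(s,sh,.048))
print("knob",pix2(t,[tk],.112),pix2(s,[sk],.112),"axis",pix2(t,[T((347,313))],.08),pix2(s,[S((257,290))],.08))
def run(v):
    def f(x):
        r=[]
        K=hole(x,180);K[2]=.112
        if 't' in v: r.append((proj(t,[hole(x,a) for a in ta])-th).ravel()); r.append((proj(t,[K])-tk).ravel())
        if 's' in v: r.append((proj(s,[hole(x,a) for a in sa])-sh).ravel()); r.append((proj(s,[K])-sk).ravel())
        return np.concatenate(r)
    q=least_squares(f,[.43,.09,0]); x=q.x
    print(v,x,np.degrees(x[2]),abs(q.fun).max(),"knob",hole(x,180)[:2],"next",hole(x,240)[:2])
for v in('t','s','ts'): run(v)
E
```

```text
top [223 237  14  14 102] [229.54901961 243.30392157]
scene [210 153  16  13  94] [217.44680851 159.69148936]
holes top [[ 0.67543509  0.10656971  0.048     ]
 [ 0.62260036 -0.00806607  0.048     ]
 [ 0.49851863 -0.02093984  0.048     ]
 [ 0.47760937  0.19631774  0.048     ]
 [ 0.60284277  0.20778811  0.048     ]] scene [[ 0.6026414   0.20979175  0.048     ]
 [ 0.67674839  0.10797987  0.048     ]
 [ 0.62406931 -0.00467561  0.048     ]
 [ 0.50061719 -0.01924631  0.048     ]]
knob [[0.42519441 0.08173635 0.112     ]] [[0.4289329  0.08131088 0.112     ]] axis [[0.55009982 0.09370221 0.08      ]] [[0.55442709 0.09210942 0.08      ]]
t [0.5503413  0.09389313 0.09602283] 5.501702655523089 0.3339019841610025 knob [np.float64(0.4259171350262434), np.float64(0.08190871265679397)] next [np.float64(0.49850802858631), np.float64(-0.019853570003094664)]
s [0.55185161 0.09533209 0.10374793] 5.944318756575834 0.44270976672115125 knob [np.float64(0.42752372940309336), np.float64(0.08238685209710861)] next [np.float64(0.5008985737937435), np.float64(-0.018811627193085684)]
ts [0.55117076 0.09462813 0.10025358] 5.744106829539987 0.5291663661587336 knob [np.float64(0.42679840561973104), np.float64(0.08211741731135241)] next [np.float64(0.499819179109763), np.float64(-0.0193368415392126)]
```

Both cameras agree to about 2 mm. The axis is at (0.551,0.0945), theta is 5.7°, the knob is at (0.427,0.082) with a reach of 0.435 m, and the next hole is at (0.4995,-0.0195). I'll keep the present yaw of -23°, which suits the later side push, and shut the fingers on the way.

```bash
cat >> h.py <<'E'
C=np.array([.551,.0945]);TH=np.radians(5.7)
def circ(deg,z,off=0.): # plunger position after table turn deg; off = trailing offset along the tangent
    a=TH+np.pi+np.radians(deg); p=C+.125*np.array([np.cos(a),np.sin(a)])-off*np.array([-np.sin(a),np.cos(a)])
    return np.r_[p,z]
def shift(o,target,ref=None):
    Rt=R.from_euler('xyz',o["orientation"],degrees=True).as_matrix()
    return np.round(Rt.T@(np.array(target)-(o["tool_pos"] if ref is None else ref)),4)
E
python3 - <<'E'
from plant import ctrl
from h import *
print(shift(ctrl.get_obs(),[.4267,.082,.165]))
E
```

```text
[0.3611 0.4332 0.0615]
```

```bash
python3 -m pendant '[[0.036,0.043,0,0,0,0,-1],[0.072,0.086,0,0,0,0,-1],[0.108,0.13,0,0,0,0,-1],[0.144,0.173,0,0,0,0,-1],[0.18,0.216,0.01,0,0,0,-1],[0.216,0.26,0.02,0,0,0,-1],[0.252,0.303,0.03,0,0,0,-1],[0.288,0.346,0.04,0,0,0,-1],[0.324,0.39,0.05,0,0,0,-1],[0.35,0.42,0.06,0,0,0,-1],[0.361,0.433,0.0615,0,0,0,-1],[0.361,0.433,0.0615,0,0,0,-1]]'
python3 - <<'E'
from plant import ctrl,snapshot
from h import *
o=ctrl.get_obs(); s=snapshot("wrist"); cv2.imwrite("pics/w1.png",s["image"])
print({k:np.round(o[k],4) for k in("clock","tool_pos","orientation","force","opening","joint_pos")})
for d in(0,60): print(proj(s,circ(d,.112 if d==0 else .048),o))
print(shift(o,[.4267,.082,.112]))
t=snapshot("scene");cv2.imwrite("pics/s2.png",cv2.resize(t["image"][60:260,150:350],None,fx=3,fy=3))
E
```

```text
clock: 1.85
tool_pos: [0.4268, 0.0813, 0.165]
orientation: [180.0, 0.0, -23.0]
force: [0.4, 0.1, 0.3]
opening: 0.0003
{'clock': np.float64(1.85), 'tool_pos': array([0.4268, 0.0813, 0.165 ]), 'orientation': array([ 1.799923e+02,  3.100000e-03, -2.303950e+01]), 'force': array([0.42  , 0.1364, 0.2624]), 'opening': np.float64(0.0003), 'joint_pos': array([ 3.69843e+01,  4.07600e-01, -3.33054e+01,  1.40000e-03,
       -5.62951e+01,  2.99754e+01])}
[[247.95717327 208.09835449]]
[[321.94123694  70.15318744]]
[-0.0004 -0.0006  0.053 ]
```

View pics/w1.png

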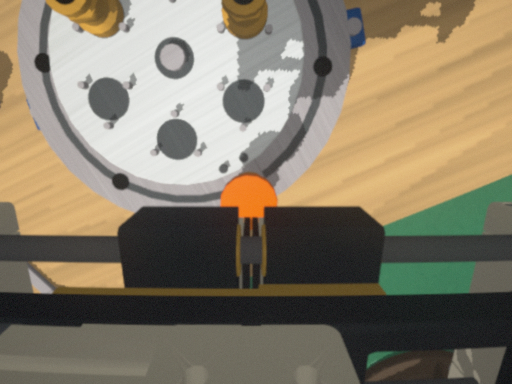

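View pics/s2.png

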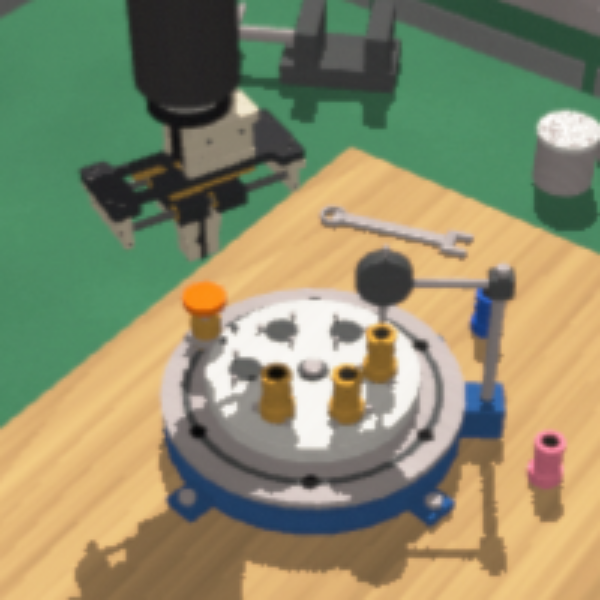

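The fingers are shut above the knob, which is at (249,~203) against a predicted (248,208). The next hole is at (323,66) against (322,70), so the model holds. The gauge and valves are well clear. Pressing now.

```bash
python3 -m pendant '[[0,0,0.02,0,0,0,-1],[0,0,0.04,0,0,0,-1],[0,0,0.048,0,0,0,-1],[0,0,0.052,0,0,0,-1],[0,0,0.056,0,0,0,-1],[0,0,0.06,0,0,0,-1],[0,0,0.063,0,0,0,-1],[0,0,0.065,0,0,0,-1],[0,0,0.065,0,0,0,-1]]'
python3 - <<'E'
from plant import ctrl,snapshot
from h import *
o=ctrl.get_obs(); print({k:np.round(o[k],4) for k in("clock","tool_pos","force","opening")})
E
```

```text
clock: 3.08
tool_pos: [0.4271, 0.0827, 0.1007]
orientation: [-180.0, -0.0, -22.9]
force: [-3.1, 1.5, 8.6]
opening: 0.0003
{'clock': np.float64(3.075), 'tool_pos': array([0.4271, 0.0827, 0.1007]), 'force': array([-3.0557,  1.4741,  8.5844]), 'opening': np.float64(0.0003)}
```

```bash
python3 -m pendant '[[0,0,0.001,0,0,0,-1],[0,0,0.002,0,0,0,-1],[0,0,0.003,0,0,0,-1],[0,0,0.003,0,0,0,-1]]'
python3 - <<'E'
from plant import ctrl,snapshot
from h import *
o=ctrl.get_obs(); print({k:np.round(o[k],4) for k in("clock","tool_pos","force","opening")})
p0=circ(0,.1)
for d in range(0,60,4): print(d,shift(o,circ(d,.1),p0))
E
```

```text
clock: 3.58
tool_pos: [0.4273, 0.0825, 0.0991]
orientation: [-180.0, -0.1, -22.9]
force: [-10.2, 0.7, 25.5]
opening: 0.0004
{'clock': np.float64(3.575), 'tool_pos': array([0.4273, 0.0825, 0.0991]), 'force': array([-10.2459,   0.7098,  25.4973]), 'opening': np.float64(0.0004)}
0 [0. 0. 0.]
4 [ 0.0044  0.0075 -0.    ]
8 [ 0.0094  0.0147 -0.    ]
12 [0.0148 0.0215 0.    ]
16 [0.0207 0.0279 0.    ]
20 [0.0271 0.0339 0.    ]
24 [0.0338 0.0395 0.    ]
28 [0.0409 0.0445 0.    ]
32 [0.0484 0.0491 0.    ]
36 [0.0561 0.0531 0.    ]
40 [0.0641 0.0566 0.    ]
44 [0.0723 0.0595 0.    ]
48 [0.0807 0.0618 0.0001]
52 [0.0893 0.0635 0.0001]
56 [0.0979 0.0647 0.0001]
```

At the stop (z = 0.099) with 25 N. Now dragging along the arc, 24° first.

```bash
python3 -m pendant '[[0.002,0.0037,0,0,0,0,-1],[0.0044,0.0075,0,0,0,0,-1],[0.0068,0.0111,0,0,0,0,-1],[0.0094,0.0147,0,0,0,0,-1],[0.012,0.0181,0,0,0,0,-1],[0.0148,0.0215,0,0,0,0,-1],[0.0177,0.0247,0,0,0,0,-1],[0.0207,0.0279,0,0,0,0,-1],[0.0239,0.031,0,0,0,0,-1],[0.0271,0.0339,0,0,0,0,-1],[0.0304,0.0367,0,0,0,0,-1],[0.0338,0.0395,0,0,0,0,-1]]'
python3 - <<'E'
from plant import ctrl,snapshot
from h import *
o=ctrl.get_obs(); s=snapshot("wrist"); cv2.imwrite("pics/w2.png",s["image"])
print({k:np.round(o[k],4) for k in("clock","tool_pos","force","opening")}, circ(24,.1))
print(proj(s,circ(24,.099),o))
t=snapshot("top");cv2.imwrite("pics/t2.png",cv2.resize(t["image"][150:275,160:300],None,fx=4,fy=4))
E
```

```text
clock: 5.08
tool_pos: [0.4449, 0.0336, 0.0992]
orientation: [-179.8, -0.2, -22.8]
force: [-1.4, 0.8, 14.4]
opening: 0.0003
{'clock': np.float64(5.075), 'tool_pos': array([0.4449, 0.0336, 0.0992]), 'force': array([-1.3873,  0.8154, 14.3504]), 'opening': np.float64(0.0003)} [0.44242106 0.03256767 0.1       ]
[[251.32759453 238.73589347]]
```

View pics/w2.png

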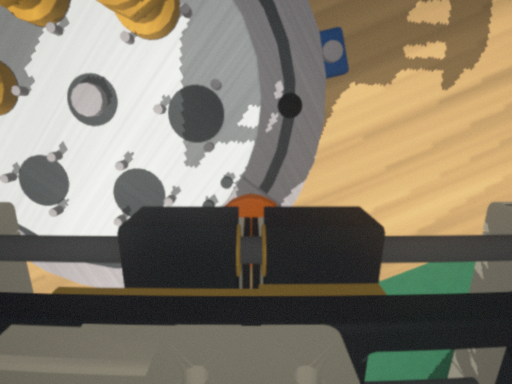

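The table has turned with the tips: the knob is under the fingers at (251,~215) and the arm screws have rotated. I'll continue to about 50°, pressing 1 mm more.

```bash
python3 -m pendant '[[0.0035,0.0026,0.001,0,0,0,-1],[0.0071,0.005,0.001,0,0,0,-1],[0.0108,0.0074,0.001,0,0,0,-1],[0.0146,0.0096,0.001,0,0,0,-1],[0.0184,0.0117,0.001,0,0,0,-1],[0.0223,0.0136,0.001,0,0,0,-1],[0.0263,0.0154,0.001,0,0,0,-1],[0.0303,0.0171,0.001,0,0,0,-1],[0.0344,0.0186,0.001,0,0,0,-1],[0.0385,0.02,0.001,0,0,0,-1],[0.0427,0.0212,0.001,0,0,0,-1],[0.0469,0.0223,0.001,0,0,0,-1]]'
python3 - <<'E'
from plant import ctrl,snapshot
from h import *
o=ctrl.get_obs(); s=snapshot("wrist"); cv2.imwrite("pics/w3.png",s["image"])
print({k:np.round(o[k],4) for k in("clock","tool_pos","force")}, circ(48,.1),proj(s,circ(48,.099),o))
t=snapshot("scene");cv2.imwrite("pics/s3.png",cv2.resize(t["image"][100:260,180:340],None,fx=3.7,fy=3.7))
E
```

```text
clock: 6.68
tool_pos: [0.4805, -0.0053, 0.0991]
orientation: [-179.8, -0.3, -22.8]
force: [-1.9, 1.1, 19.7]
opening: 0.0006
{'clock': np.float64(6.675), 'tool_pos': array([ 0.4805, -0.0053,  0.0991]), 'force': array([-1.8946,  1.0529, 19.6813])} [ 0.47699835 -0.00624104  0.1       ] [[251.96637593 240.38465393]]
```

View pics/w3.png

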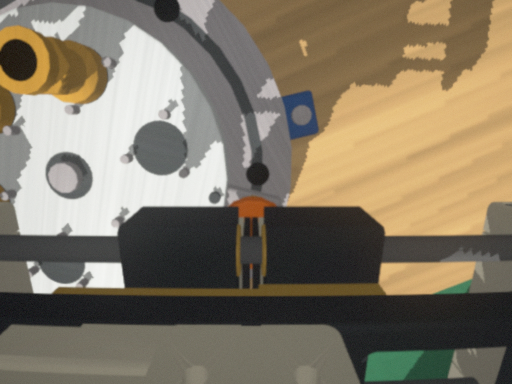

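View pics/s3.png

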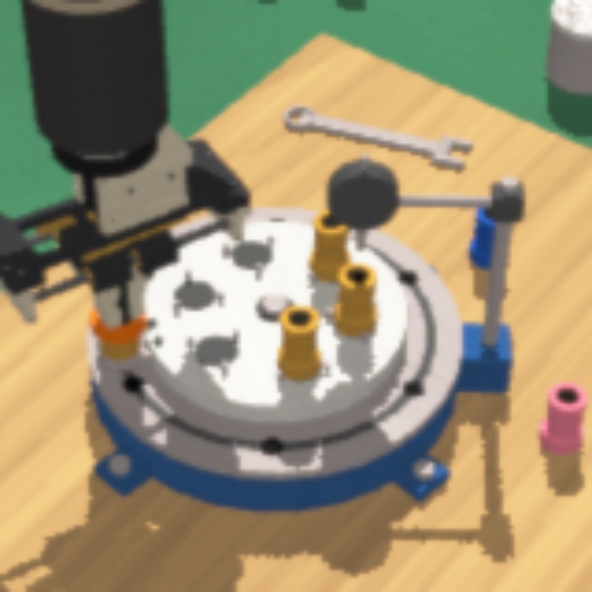

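The table is at about 48°, the hole lies just ahead at (257,173), and the valves are upright. I'll lift straight up so the pin rides under the plate, then back off to the trailing side.

```bash
python3 -m pendant '[[0,0,-0.004,0,0,0,-1],[0,0,-0.01,0,0,0,-1],[0,0,-0.025,0,0,0,-1],[-0.01,0,-0.035,0,0,0,-1],[-0.04,0,-0.035,0,0,0,-1],[-0.07,0,-0.035,0,0,0,-1],[-0.07,0,-0.035,0,0,0,-1]]'
python3 - <<'E'
from plant import ctrl,snapshot
from h import *
o=ctrl.get_obs(); s=snapshot("wrist"); cv2.imwrite("pics/w4.png",s["image"])
print({k:np.round(o[k],4) for k in("clock","tool_pos","force")})
for n in("top","scene"):
    t=snapshot(n);h=cv2.cvtColor(t["image"],cv2.COLOR_BGR2HSV); m=cv2.inRange(h,(5,180,140),(14,255,255))
    k,l,st,c=cv2.connectedComponentsWithStats(m)
    for i in range(1,k):
        if st[i,4]>20:
            p=pix2(t,[c[i]],.1015)[0]; print(n,st[i],c[i],p,np.degrees(np.arctan2(*(p[:2]-C)[::-1]))%360-185.7,np.linalg.norm(p[:2]-C))
    cv2.imwrite(f"pics/{n}4.png",cv2.resize(t["image"][100:260,180:340] if n=="scene" else t["image"][140:290,150:300],None,fx=3.7,fy=3.7))
E
```

```text
clock: 7.65
tool_pos: [0.4103, 0.0214, 0.1312]
orientation: [-180.0, 0.0, -22.8]
force: [0.7, 0.5, 0.4]
opening: 0.0007
{'clock': np.float64(7.65), 'tool_pos': array([0.4103, 0.0214, 0.1312]), 'force': array([0.7342, 0.5384, 0.4269])}
top [253 222  11  11  73] [257.60273973 226.60273973] [ 0.47644655 -0.00515398  0.1015    ] 47.498988430793304 0.12445534084636004
scene [205 180  14  12 123] [211.56097561 185.69105691] [ 0.48101248 -0.00915981  0.1015    ] 50.274138185371726 0.1250744105806621
```

View pics/w4.png

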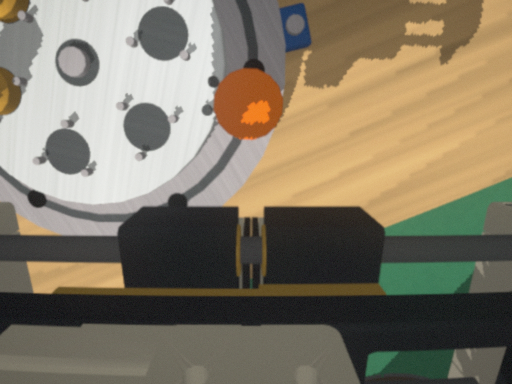

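View pics/scene4.png

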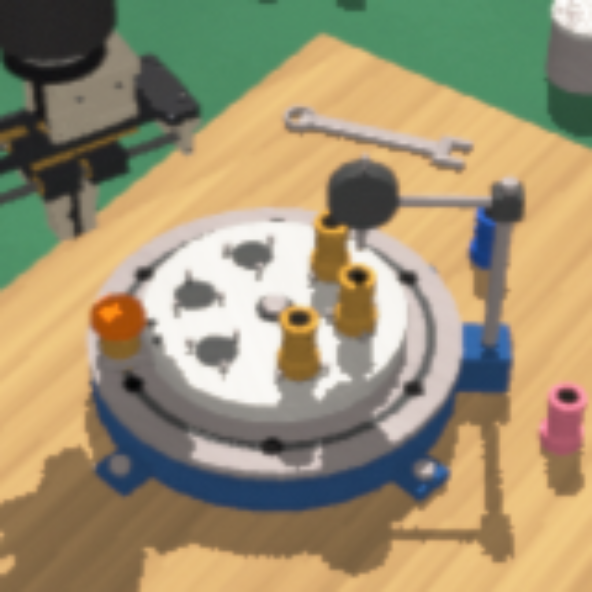

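The knob is at (249,103) in the wrist view. The table is at about 49°, with the plunger riding low and the hole just ahead at (254,66). I'll descend behind the knob and move up to contact.

```bash
python3 -m pendant '[[0,0,0.025,0,0,0,-1],[0,0,0.048,0,0,0,-1],[0.015,0,0.048,0,0,0,-1],[0.028,0,0.048,0,0,0,-1],[0.034,0,0.048,0,0,0,-1],[0.038,0,0.048,0,0,0,-1],[0.041,0.0,0.048,0,0,0,-1],[0.044,0.0,0.048,0,0,0,-1],[0.047,0.0005,0.048,0,0,0,-1],[0.049,0.001,0.048,0,0,0,-1],[0.049,0.001,0.048,0,0,0,-1]]'
python3 - <<'E'
from plant import ctrl,snapshot
from h import *
o=ctrl.get_obs(); s=snapshot("wrist"); cv2.imwrite("pics/w5.png",s["image"])
print({k:np.round(o[k],4) for k in("clock","tool_pos","force")})
print(shift(o,circ(60,.083)), shift(o,circ(49,.083)))
t=snapshot("scene"); cv2.imwrite("pics/s5.png",cv2.resize(t["image"][100:260,180:340],None,fx=3.7,fy=3.7))
E
```

```text
clock: 9.18
tool_pos: [0.456, 0.0008, 0.0828]
orientation: [179.9, 0.1, -22.9]
force: [-3.6, -0.6, 0.0]
opening: 0.0007
{'clock': np.float64(9.175), 'tool_pos': array([0.456 , 0.0008, 0.0828]), 'force': array([-3.5985, -0.6198,  0.0442])}
[ 0.048   0.0017 -0.0003] [ 0.0242 -0.0012 -0.0003]
```

View pics/w5.png

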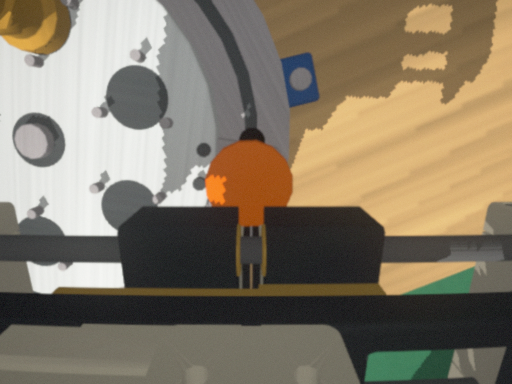

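View pics/s5.png

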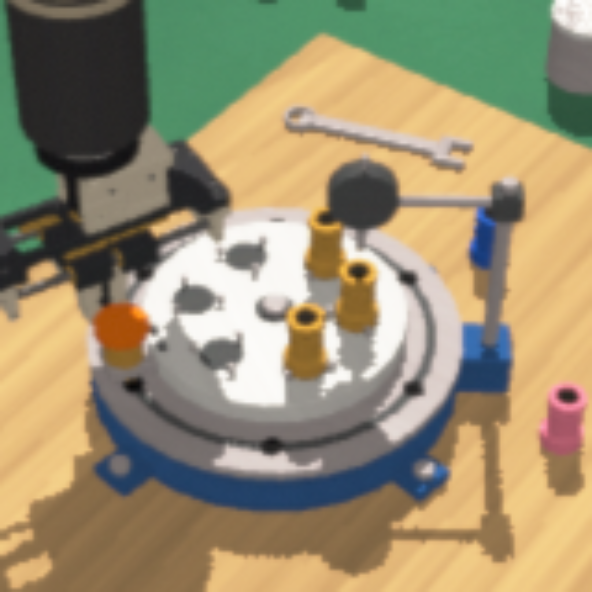

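In contact at about 3.6 N and the table is following. Advancing at 1 mm per row.

```bash
python3 -m pendant '[[0.001,0.0002,0,0,0,0,-1],[0.002,0.0004,0,0,0,0,-1],[0.003,0.0006,0,0,0,0,-1],[0.004,0.0008,0,0,0,0,-1],[0.005,0.001,0,0,0,0,-1],[0.006,0.001,0,0,0,0,-1],[0.007,0.0012,0,0,0,0,-1],[0.008,0.0013,0,0,0,0,-1],[0.009,0.0014,0,0,0,0,-1],[0.01,0.0015,0,0,0,0,-1],[0.011,0.0015,0,0,0,0,-1],[0.011,0.0015,0,0,0,0,-1]]'
python3 - <<'E'
from plant import ctrl,snapshot
from h import *
o=ctrl.get_obs(); s=snapshot("wrist"); cv2.imwrite("pics/w6.png",s["image"])
print({k:np.round(o[k],4) for k in("clock","tool_pos","force")}, shift(o,circ(60,.083)),proj(s,circ(60,.048),o))
t=snapshot("scene"); cv2.imwrite("pics/s6.png",cv2.resize(t["image"][100:260,180:340],None,fx=3.7,fy=3.7))
E
```

```text
clock: 10.78
tool_pos: [0.467, -0.0043, 0.0832]
orientation: [-180.0, -0.0, -22.9]
force: [-2.7, -1.2, -0.5]
opening: 0.0
{'clock': np.float64(10.775), 'tool_pos': array([ 0.467 , -0.0043,  0.0832]), 'force': array([-2.7202, -1.2005, -0.4961])} [0.0359 0.0013 0.0002] [[250.45589113 164.24916188]]
```

View pics/w6.png

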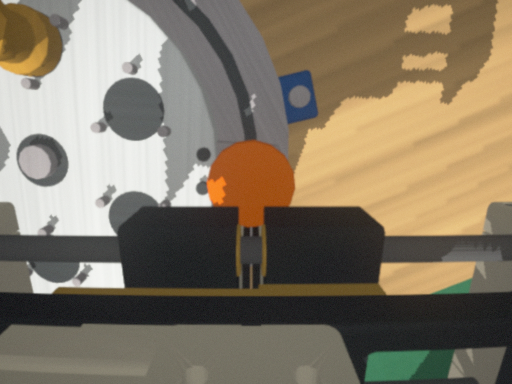

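```bash
python3 -m pendant '[[0.0006,0,0,0,0,0,-1],[0.0012,0,0,0,0,0,-1],[0.0018,0,0,0,0,0,-1],[0.0024,0,0,0,0,0,-1],[0.003,0,0,0,0,0,-1],[0.0035,0,0,0,0,0,-1],[0.004,0,0,0,0,0,-1],[0.004,0,0,0,0,0,-1]]'
python3 - <<'E'
from plant import ctrl,snapshot
from h import *
o=ctrl.get_obs(); s=snapshot("wrist"); cv2.imwrite("pics/w7.png",s["image"])
print({k:np.round(o[k],4) for k in("clock","tool_pos","force")}, shift(o,circ(60,.083)))
E
```

```text
clock: 11.88
tool_pos: [0.4705, -0.0059, 0.0831]
orientation: [-180.0, -0.0, -22.9]
force: [0.4, 0.5, -1.2]
opening: 0.0005
{'clock': np.float64(11.875), 'tool_pos': array([ 0.4705, -0.0059,  0.0831]), 'force': array([ 0.4111,  0.4782, -1.2103])} [0.032  0.0011 0.0001]
```

View pics/w7.png

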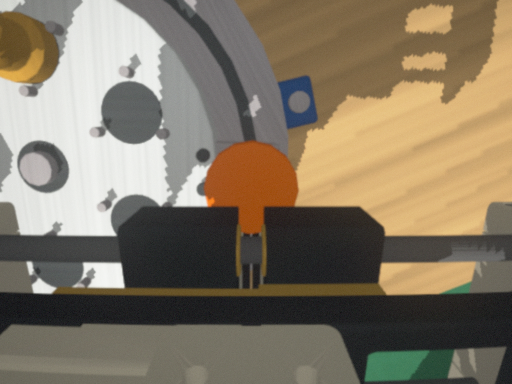

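The tangential force dropped from 3 N to 0.5 N and the knob looks larger (91 px against 86), so it appears to have snapped up. I'll back off and check.

```bash
python3 -m pendant '[[-0.005,0,0,0,0,0,-1],[-0.02,0,0,0,0,0,-1],[-0.04,0,0,0,0,0,-1],[-0.05,0,-0.02,0,0,0,-1],[-0.05,0,-0.06,0,0,0,-1],[-0.05,0,-0.1,0,0,0,-1],[-0.05,0,-0.1,0,0,0,-1],[-0.05,0,-0.1,0,0,0,-1]]'
python3 - <<'E'
from plant import ctrl,snapshot
from h import *
o=ctrl.get_obs(); s=snapshot("wrist"); cv2.imwrite("pics/w8.png",s["image"])
print({k:np.round(o[k],4) for k in("clock","tool_pos","force")})
for n,s in(("wrist",s),("top",snapshot("top")),("scene",snapshot("scene"))):
    h=cv2.cvtColor(s["image"],cv2.COLOR_BGR2HSV); m=cv2.inRange(h,(4,180,100),(14,255,255))
    k,l,st,c=cv2.connectedComponentsWithStats(m)
    i=1+np.argmax(st[1:,4]); print(n,st[i],c[i])
    for z in(.112,.1015):
        p=pix2(s,[c[i]],z,o)[0]; print(z,p,np.degrees(np.arctan2(*(p[:2]-C)[::-1]))%360-185.7,np.linalg.norm(p[:2]-C),"pred px",proj(s,circ(60,z),o))
    if n!="wrist":cv2.imwrite(f"pics/{n}8.png",cv2.resize(s["image"][100:260,180:340] if n=="scene" else s["image"][130:280,150:300],None,fx=3.7,fy=3.7))
E
```

```text
clock: 12.92
tool_pos: [0.4235, 0.0137, 0.1827]
orientation: [-180.0, 0.0, -22.9]
force: [0.4, 0.5, -0.0]
opening: 0.0005
{'clock': np.float64(12.925), 'tool_pos': array([0.4235, 0.0137, 0.1827]), 'force': array([ 0.4379,  0.5412, -0.0247])}
wrist [ 224   61   56   59 2407] [252.05442459  90.14997923]
0.112 [ 0.50131738 -0.02177379  0.112     ] 61.163470449774536 0.12644349430376672 pred px [[250.05860292  93.69663464]]
0.1015 [ 0.50205091 -0.02212021  0.1015    ] 61.53070670891492 0.12647643013432697 pred px [[250.10305306  94.62268814]]
top [257 214  12  11  66] [262.84848485 217.81818182]
0.112 [ 0.50366997 -0.02088269  0.112     ] 61.99653951098571 0.12471285986755484 pred px [[262.36814182 219.15733034]]
0.1015 [ 0.50365522 -0.0212745   0.1015    ] 62.05840127567336 0.12508102283301192 pred px [[262.24647216 219.13907315]]
scene [208 183  14  13 105] [215.23809524 189.99047619]
0.112 [ 0.50757945 -0.02397953  0.112     ] 64.17305150984572 0.12618535535898096 pred px [[214.06857401 187.84528951]]
0.1015 [ 0.50033665 -0.01617319  0.1015    ] 59.70290619138143 0.12171824365484436 pred px [[214.27680086 190.52903994]]
```

View pics/w8.png

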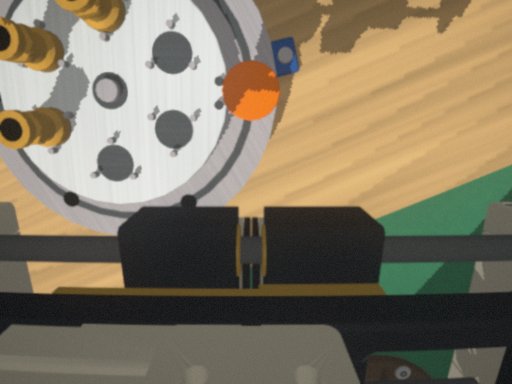

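View pics/scene8.png

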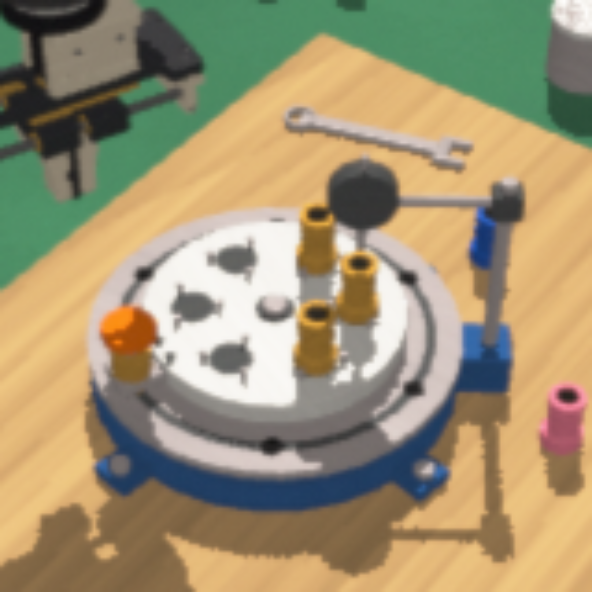

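View pics/top8.png

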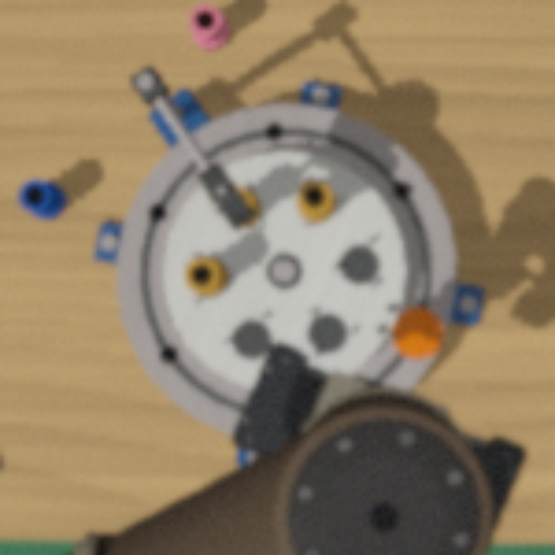

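Scene8 shows a valve at (358,285) under the gauge tip and the knob at (129,330) over the next hole. To confirm the plunger is up, I'll compare the knob's outline with predictions for up and riding, using the riding picture (scene4) and the start as references.

```bash
python3 - <<'E'
from plant import ctrl,snapshot
from h import *
o=ctrl.get_obs(); w=snapshot("wrist"); s=snapshot("scene")
a=np.linspace(0,2*np.pi,90)
def bb(S,deg,z): 
    c=circ(deg,z); P=np.c_[c[0]+.022*np.cos(a),c[1]+.022*np.sin(a),np.full(90,z)]
    q=proj(S,P,o); return np.round(np.r_[q.min(0),q.max(0)],1)
for nm,S,deg in(("start",s,0),("ride49",s,49),("now scene",s,60.5),("now wrist",w,60.5)):
    print(nm,[(z,bb(S,deg,z)) for z in(.112,.1015)])
def meas(im,sub):
    x,y,ww,hh=sub; h=cv2.cvtColor(im[y:y+hh,x:x+ww],cv2.COLOR_BGR2HSV); m=cv2.inRange(h,(3,150,80),(15,255,255)); q=cv2.boundingRect(m); return q[0]+x,q[1]+y,q[0]+q[2]+x,q[1]+q[3]+y
st=cv2.imread("pics/scene0.png"); print("start",meas(st,(205,145,30,25))); print("now",meas(s["image"],(200,172,32,25)), "wrist",meas(w["image"],(200,40,100,100)))
cv2.imwrite("pics/k.png",np.hstack([cv2.resize(q,None,fx=9,fy=9,interpolation=0) for q in (st[148:188,200:240],s["image"][176:216,198:238])]))
E
```

```text
start [(0.112, array([209.7, 153.3, 224.6, 163.1])), (0.1015, array([209.9, 156. , 224.8, 165.8]))]
ride49 [(0.112, array([203.2, 177. , 219. , 187.8])), (0.1015, array([203.5, 179.7, 219.1, 190.5]))]
now scene [(0.112, array([206.3, 182.6, 222.2, 193.7])), (0.1015, array([206.5, 185.3, 222.3, 196.4]))]
now wrist [(0.112, array([219.9,  60.8, 279.2, 122.6])), (0.1015, array([221.2,  63.3, 278. , 122.2]))]
start (210, 153, 226, 166)
now (207, 183, 222, 196) wrist (223, 61, 280, 121)
```

View pics/k.png

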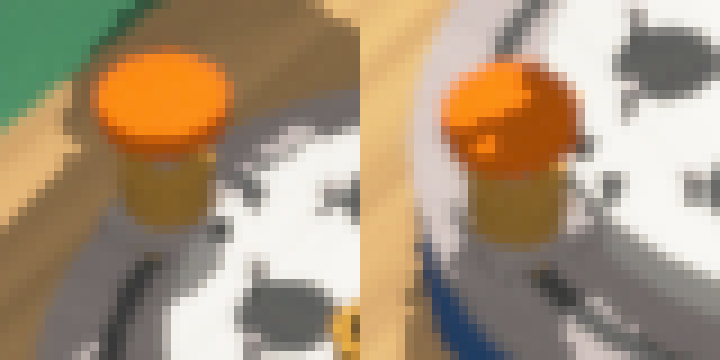

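The knob's top edge is at row 183, against 182.6 predicted for up and 185.3 for riding. Its height above the sleeve matches the start picture. The plunger is up and the arm is clear, so I'm handing in.

```bash
python3 - <<'E'
from plant import ctrl
ctrl.close_job(); o=ctrl.get_obs(); print(o["clock"],o["force"])
E
```

```text
the job is handed in; nothing more can be done
the job is handed in; nothing more can be done
```

The next valve is now under the dial gauge: I turned the table one hole counter-clockwise, and the plunger has sprung up in that hole. The job was handed in after about 13 s of the 64 s allowed, and it reports no verdict.

**What I did:** with the fingers shut, I pressed the knob to its stop (z 0.099 m, about 25 N). I dragged the table to about 49° by friction and lifted off, so the pin rode under the plate. I then pushed the knob's side slowly; the push force fell from about 3 N to about 0.5 N as the pin snapped up. Last I backed the arm away.

**Last checks:**
- **Plunger:** the knob's top edge in the scene camera is at row 183, where 182.6 means up and 185.3 means still riding under the plate. Its height above the sleeve also matches the start picture.
- **Table angle:** the wrist and top cameras gave 61–62°. The scene camera gave 64°, but that reading is biased because the shaded side of the knob was counted as part of its top. None of these settles the angle to better than about 2°, so that the pin is in the hole rests on the force drop and the knob height.
- **Valves and loose parts:** the three valves stand upright with one under the gauge, and the wrench looks unmoved. I did not look at the tin or the lock-nut again, but the arm never went near them.
- **Lock:** I did not push on the table afterwards to test it.

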